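# Fetch the primer tub from behind the paint bottles

### The job

Someone needs the white tub with the green lid that stands behind the paint bottles in the wooden rack: first clear all three bottles onto the dark grey mat at the side, then stand the tub in the middle of the round cork mat, and only then put the bottles back in the rack, each in the middle of the square of its own colour. Keep bottles and tub upright, leave the face mould where it lies, and let go of everything at the end.

Things in the scene. Friction and masses are not known exactly. Their poses are not given: they have to be found in the camera images.
- bottle_red_center (a point): Closed red paint bottle, loose, upright, 150 to 310 g, 130 mm tall: round straight body 48 mm in diameter up to 95 mm, then a shoulder and a red cap 24 mm in diameter; white band low down. The point is on its axis, 65 mm above its foot; z is up. The three bottles start side by side in the rack's front row, about 66 mm apart, in any order, not always on their own colours.
- bottle_yellow_center (a point): Closed yellow paint bottle, loose, upright, 150 to 310 g, 130 mm tall: round straight body 48 mm in diameter up to 95 mm, then a shoulder and a yellow cap 24 mm in diameter; white band low down. The point is on its axis, 65 mm above its foot; z is up. The three bottles start side by side in the rack's front row, about 66 mm apart, in any order, not always on their own colours.
- bottle_blue_center (a point): Closed blue paint bottle, loose, upright, 150 to 310 g, 130 mm tall: round straight body 48 mm in diameter up to 95 mm, then a shoulder and a blue cap 24 mm in diameter; white band low down. The point is on its axis, 65 mm above its foot; z is up. The three bottles start side by side in the rack's front row, about 66 mm apart, in any order, not always on their own colours.
- tub_center (a point): Low round white tub with a green lid, closed, loose, about 55 to 110 g, 48 mm in diameter, 40 mm tall. It starts in the wooden rack behind the bottles, 56 mm from the line of their axes. The point is its centre, 20 mm above its foot; z is up along its axis.
- spot_red: Red square, 62 x 62 mm, painted on the floor of the wooden rack: the place of the red bottle. Origin at its middle, on the floor that bottles stand on (8 mm above the table). x points to the rack's back, where the tub is; y runs along the row of squares. The three squares lie in a row, 66 mm from middle to middle, in any order of colours.
- spot_yellow: Yellow square, 62 x 62 mm, painted on the floor of the wooden rack: the place of the yellow bottle. Origin at its middle, on the floor that bottles stand on (8 mm above the table). x points to the rack's back, where the tub is; y runs along the row of squares. The rack is a fixed tray of brown wood, 150 mm along x by 220 mm along y; its middle lies 32 mm to +x from the row.
- spot_blue: Blue square, 62 x 62 mm, painted on the floor of the wooden rack: the place of the blue bottle. Origin at its middle, on the floor that bottles stand on (8 mm above the table). x points to the rack's back, where the tub is; y runs along the row of squares. The rack's rim is 6 mm thick and stands 10 mm above its floor.
- mat: Dark grey rectangular mat, fixed on the table, 270 mm along its x, 120 mm along its y, 4 mm thick: the side area for the bottles. Origin at the middle of its underside, z up. To the robot's left or right.
- coaster: Round cork mat, fixed on the table, 80 mm in diameter, 5 mm thick: the place for the tub. Origin at the middle of its underside, z up. On the side opposite to the dark grey mat.
- mould: Pale blue-grey plastic face mould lying face up on the table just beyond the cork mat (centres about 145 mm apart), loose, about 150 g: a flange 105 mm along x by 130 mm along y and 3 mm thick with a domed face, 43 mm high in all. Origin at the middle of its underside, z up. Not part of the work: stays where it is.

How it is judged (in metres and radians):
On the way, in this order (a step that is already met when the one before it is completed fails the run):
1. all three bottles stand upright on the dark grey mat (x of bottle_red_center in the frame of mat between -0.125 and 0.125 m and y of bottle_red_center in the frame of mat between -0.05 and 0.05 m and height (world z) of bottle_red_center between 0.062 and 0.077 m and angle between each of bottle_red_center, bottle_yellow_center, bottle_blue_center's own z axis and vertical below 0.1 rad and x of bottle_yellow_center in the frame of mat between -0.125 and 0.125 m and y of bottle_yellow_center in the frame of mat between -0.05 and 0.05 m and height (world z) of bottle_yellow_center between 0.062 and 0.077 m and x of bottle_blue_center in the frame of mat between -0.125 and 0.125 m and y of bottle_blue_center in the frame of mat between -0.05 and 0.05 m and height (world z) of bottle_blue_center between 0.062 and 0.077 m), for 0.2 s.
2. the tub stands on the cork mat while the three bottles are still on the dark grey mat (all of step 1 and horizontal distance between tub_center and coaster below 0.016 m and height (world z) of tub_center between 0.02 and 0.032 m and angle between tub_center's own z axis and vertical below 0.1 rad), for 0.2 s.
At the end, for the whole second after the job is handed in: Each bottle stands upright (within 0.1 rad) on the rack floor with its axis within 12 mm of the middle of the square of its own colour; the tub stands upright on the cork mat, its axis within 16 mm of the middle; the face mould lies within 15 mm of where it was (horizontal distance between bottle_red_center and spot_red below 0.012 m and height (world z) of bottle_red_center between 0.066 and 0.082 m and angle between each of bottle_red_center, bottle_yellow_center, bottle_blue_center, tub_center's own z axis and vertical below 0.1 rad and horizontal distance between bottle_yellow_center and spot_yellow below 0.012 m and height (world z) of bottle_yellow_center between 0.066 and 0.082 m and horizontal distance between bottle_blue_center and spot_blue below 0.012 m and height (world z) of bottle_blue_center between 0.066 and 0.082 m and horizontal distance between tub_center and coaster below 0.016 m and height (world z) of tub_center between 0.02 and 0.032 m and distance of mould from where it was at the start of the episode below 0.015 m); the robot touches nothing.
It fails at once if a bottle or the tub is tipped over (by more than 0.6 rad) (angle between any of bottle_red_center, bottle_yellow_center, bottle_blue_center, tub_center's own z axis and vertical above 0.6 rad).
It fails at once if the face mould is pushed away by more than 15 mm (distance of mould from where it was at the start of the episode above 0.015 m).
It also fails if it takes over 144 s, if anything falls off the work surface, if the arm or the gripper's body presses on something with over 40 N, if the wrist force passes 120 N, or if a joint passes its speed limit or range.

### The arm

A 6-joint arm with a two-finger parallel gripper is mounted at the origin on the work surface. World frame = base frame: x ahead of the robot, y to its left, z up, the work surface at z = 0. Lengths are in m, angles in degrees, forces in N, time in s.
With the tool pointing down it reaches from about 0.3 to 0.775 m from the base axis. Payload 14.6 kg.
Tool frame: the origin (TCP) lies at the very end of the fingers, on their centre line; the grasp point (between the pads) lies 19 mm behind it; z points along the fingers, y is the line along which they close (so a half turn about z gives the same grasp; the last joint's range is limited). The gripper opens to 94 mm and grips with 3 to 60 N. Pads are 16 mm wide; open, the fingers measure 119 mm over their backs; the gripper's body (75 mm by 177 mm) begins 78 mm behind the grasp point.
Start: joints at [-70.967, 17.183, 87.147, -0, 75.671, -3.816], TCP at [0.214, -0.507, 0.205] pointing down, gripper open.
Joint ranges: [-173.82, 173.82], [-45.26, 126.66], [13.44, 144.39], [-59.66, 239.66], [0, 175.72], [-146.38, 146.38]. Speed limits (degrees/s): [127.2, 127.2, 147.25, 180, 180, 180].

### API

Orientations are given as [roll, pitch, yaw] about the fixed x, y, z axes, in that order (R = Rz(yaw) Ry(pitch) Rx(roll)).
In Python, from cell import r gives the robot as it stands.
- The arm moves only by the tool servo_tool, never from a script. Its argument "moves" is a list of rows, each an object with "gripper": the opening, from 0 (shut) to 1 (fully open); "slide": the shift along the tool's x, y, z in mm, a list of three; "spin": the turn about the tool's z in rad. In form: [{"gripper": gripper, "slide": [x, y, z], "spin": spin}, ...]. A call has 1 to 10 rows; each row shifts and turns the commanded pose from where the row before left it, along the tool's axes as they then stand; what a row does not reach is not made up. A row lasts 1/8 s, in which the tool goes at most 62.5 mm and 10.7 degrees, less where a joint would pass 70% of its speed; a pose out of reach is approached as far as the arm can. A call is refused whole if a number of a shift passes 62.5 or a number of a turn 0.188, either way. A call with a gripper value outside its range is refused whole. The fingers move at their own pace and stop on an object; "force" is the grip in N (left out, the last holds). Time passes only in rows, so rows that do not move let the fingers close. It gives the time, the measured TCP pose, the force, the opening and the grip force at its end, in the units of the state.
- r.get_state(): the state, without advancing time (a new reading comes with each control period).
- r.camera(name): name is "scene" or "top" or "wrist"; returns the picture (480x640x3 uint8, red, green, blue); there is no depth.
- r.camera_model(name): a dict with "fx", "fy", "cx", "cy" (pixels), "xyz" and "rotation" of the camera in the world; the wrist camera has in their place "hand_eye" (4x4, takes a point from camera to tool coordinates, whose origin is the TCP and whose axes are the flange's). Camera axes: x right, y down, z forward; pixel columns grow to the right and rows downward; lengths in m; the calibration is good to about 2 mm. The wrist camera is an equidistant fisheye: a pixel r from the principal point sees the ray r / f radians off the axis. A picture is of the moment at which its call begins: read the wrist's pose just before it. camera_model takes no time and is no camera call.
- r.sign_off(): hands the job in; it is judged then, once.
The state is a dict: "time": time; "joint_pos": joint angles; "dq": joint speeds; "joint_torque": joint torques, N m; "eef_pos": TCP position; "eef_rot": TCP orientation; "contact_force": force on the tool from outside, world axes, zero at the start; "ft_torque": the same for the moment, N m; "opening": finger opening in m; "grasp_force": force on a finger pad.
Only numpy, scipy, OpenCV 4.12 (cv2) and the standard library are available. Lean on these libraries where they do the work, as an engineer would, in place of code of your own. Each camera call takes 0.05 s, during which the arm holds its last target. There are 200 camera calls.

## Working session

There is one attempt and no reset: what is moved stays moved. The work goes in short steps, Python scripts to look and compute and a tool call to move; the robot and the scene stay as the last step left them, time stands still between calls to the robot, and variables do not carry over. Pictures are saved under pics/ and viewed, at most 14 in all, crops included, and the job is handed in when it is done.

Besides the shell and the picture viewer there is one more tool, called by a JSON object that holds its "api" and its "payload". servo_tool: Moves the arm, as the interface text tells. Its arguments: {"type":"object","properties":{"moves":{"type":"array"},"force":{"type":"number"}},"required":["moves"]}

```bash
ls; mkdir -p pics
python3 - <<'E'
from cell import r
import cv2,json
for n in("scene","top"):
    cv2.imwrite(f"pics/{n}0.png",r.camera(n)[:,:,::-1])
    print(n,r.camera_model(n))
print(r.camera_model("wrist"));print(r.get_state())
E
```

```text
pics
scene {'fx': 470.8776603679363, 'fy': 470.8776603679363, 'cx': 321.74444940422086, 'cy': 245.78637215109856, 'xyz': array([ 1.0140398 , -0.40255279,  0.84605086]), 'rotation': array([-140.73000614,   -1.03409727,   48.05063691])}
top {'fx': 590.625230930964, 'fy': 590.625230930964, 'cx': 320.6949798870777, 'cy': 243.81194293856976, 'xyz': array([ 0.35944639, -0.01409823,  1.06568705]), 'rotation': array([-1.69766447e+02,  4.89858033e-02, -9.13815367e+01])}
{'fx': 371.64829954431775, 'fy': 371.64829954431775, 'cx': 313.779454375604, 'cy': 233.34242931814822, 'hand_eye': array([[-8.01895639e-04, -9.74036420e-01, -2.26389948e-01,
         6.60678128e-02],
       [ 9.99998910e-01, -5.00366037e-04, -1.38928439e-03,
        -9.83536478e-05],
       [ 1.23993575e-03, -2.26390815e-01,  9.74035760e-01,
        -1.80441699e-01],
       [ 0.00000000e+00,  0.00000000e+00,  0.00000000e+00,
         1.00000000e+00]])}
{'time': 0.1, 'joint_pos': array([-7.09664792e+01,  1.72128734e+01,  8.71759351e+01, -2.33840763e-03,
        7.56702110e+01, -3.81546121e+00]), 'dq': array([ 0.03390577, -0.10501863, -0.2258229 ,  0.03960722,  0.11423966,
       -0.03301291]), 'joint_torque': array([ 7.48025705e-04, -5.32635319e+01, -3.53282332e+01,  7.09504983e-02,
        2.34932452e-02, -8.35287005e-05]), 'eef_pos': array([ 0.21348292, -0.5066277 ,  0.20494494]), 'eef_rot': array([-1.79940961e+02, -1.66730180e-03,  2.28495611e+01]), 'contact_force': array([-0.62826229,  0.03173755, -0.22709205]), 'ft_torque': array([ 0.00615935, -0.01197377, -0.02350885]), 'grasp_force': 0.0, 'opening': 0.09395694227627141}
```

View pics/top0.png

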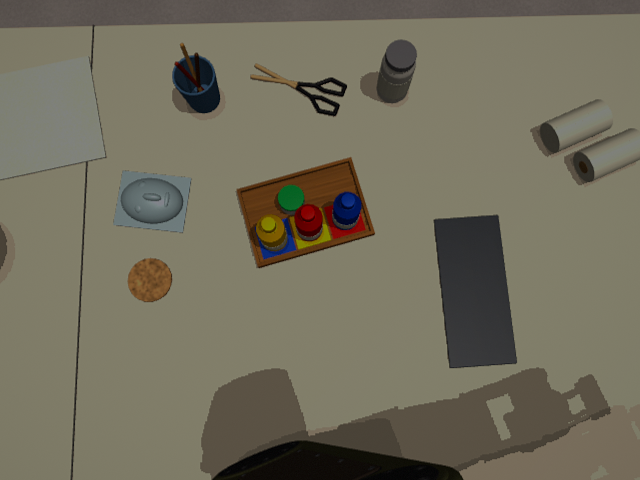

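View pics/scene0.png

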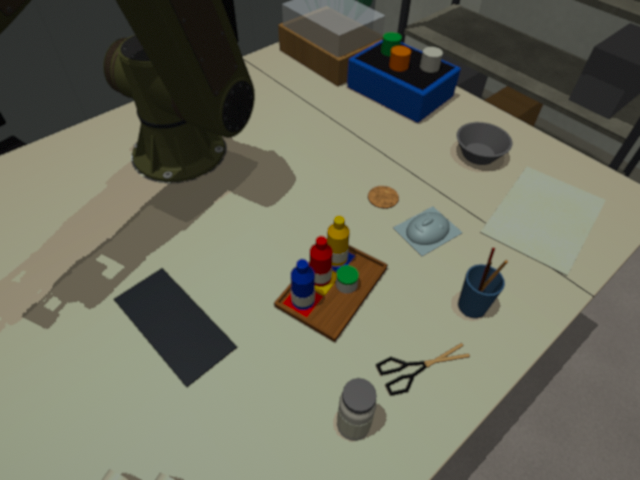

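Top view: the rack is around (305,212), with yellow, red and blue bottles at (270,230), (309,221) and (347,209). The squares run blue, yellow, red from left to right. The tub is at (291,198), the coaster at (150,280), the mould at (152,200), and the dark mat at (475,291).

```bash
cat > h.py <<'E'
import numpy as np, cv2
from scipy.spatial.transform import Rotation as Ro
from cell import r
def ray(name,px,pose=None):
    m=r.camera_model(name); px=np.atleast_2d(np.array(px,float))
    u=(px-[m["cx"],m["cy"]])/[m["fx"],m["fy"]]
    if name=="wrist":
        t=np.linalg.norm(u,axis=1,keepdims=True)+1e-12
        d=np.hstack([u/t*np.sin(t),np.cos(t)]); H=m["hand_eye"]
        R=Ro.from_euler("xyz",pose["eef_rot"],degrees=True).as_matrix()
        return pose["eef_pos"]+R@H[:3,3], d@(R@H[:3,:3]).T
    d=np.hstack([u,np.ones((len(u),1))])
    return np.array(m["xyz"]), d@Ro.from_euler("xyz",m["rotation"],degrees=True).as_matrix().T
def onz(name,px,z,pose=None):
    o,d=ray(name,px,pose); return (o+d*((z-o[2])/d[:,2:]))[:,:2]
def big(mask,near):
    n,l,s,c=cv2.connectedComponentsWithStats(mask.astype(np.uint8)*255)
    i=1+np.argmin([np.hypot(*(c[k]-near)) if s[k,4]>60 else 1e9 for k in range(1,n)])
    cnt=cv2.findContours((l==i).astype(np.uint8),cv2.RETR_EXTERNAL,cv2.CHAIN_APPROX_NONE)[0]
    return max(cnt,key=cv2.contourArea)[:,0,:]
def rect(p):
    (c,s,a)=cv2.minAreaRect((p*1000).astype(np.float32)); return np.round(c,1),np.round(s,1),round(a,1)
E
python3 - <<'E'
from h import *
im=cv2.imread("pics/top0.png"); hsv=cv2.cvtColor(im,cv2.COLOR_BGR2HSV); H,S,V=[hsv[:,:,i].astype(int) for i in range(3)]
print("bg",hsv[300,300],"cork",hsv[280,150],"mat",hsv[300,470],"green",hsv[198,291],"mould",hsv[225,125])
roi=np.zeros_like(S,bool); roi[150:275,225:385]=1
rack=big((S>110)&roi,(305,212)); print("rack",rect(onz("top",rack,0.018)))
c=cv2.convexHull(rack); print(cv2.approxPolyDP(c,6,True)[:,0].tolist())
print("mat",rect(onz("top",big((V<75),(475,291)),0.004)))
print("coaster",rect(onz("top",big((S>90)&(H<20)&(np.arange(640)[None]<200),(150,280)),0.005)))
g=big((H>50)&(H<85)&(S>120),(291,198)); print("tub",rect(onz("top",g,0.048)))
print("mould",rect(onz("top",big((H>85)&(H<125)&(S>20)&(np.arange(640)[None]<200)&(np.arange(480)[:,None]>150),(150,200)),0.003)))
z=im[155:270,230:380]; cv2.imwrite("pics/top0z.png",cv2.resize(z,None,fx=5,fy=5,interpolation=cv2.INTER_CUBIC))
E
```

```text
bg [ 26  47 130] cork [ 15 165 105] mat [110  14  55] green [ 69 232  99] mould [ 94  31 125]
rack (array([609.3,   9.7]), array([151.8, 220.2]), 14.9)
[[350, 157], [374, 233], [258, 267], [237, 189]]
mat (array([ 460.9, -291.6]), array([268.6, 120.5]), 2.7)
coaster (array([493.2, 292.9]), array([78.6, 77.7]), 1.2)
tub (array([628.1,  34. ]), array([44.5, 45.8]), 88.9)
mould (array([639.4, 292.5]), array([128.8, 103.1]), 82.3)
```

View pics/top0z.png

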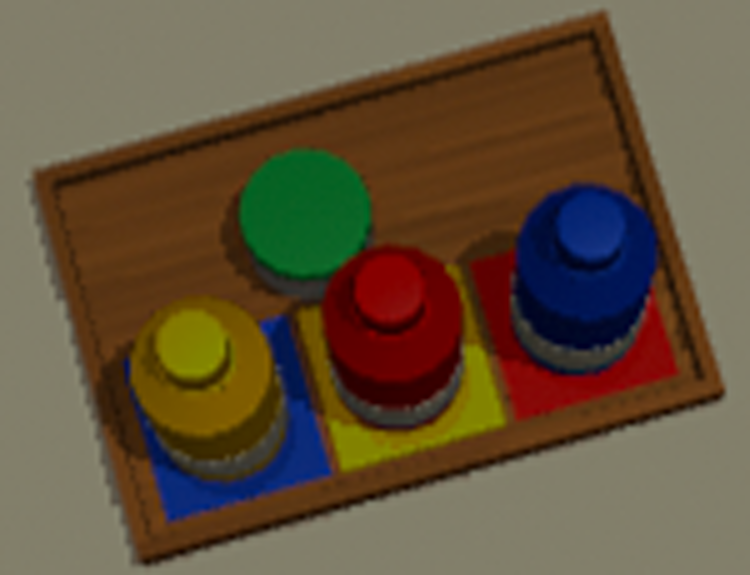

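The plan is to grip the bottle bodies with the fingers closing along the rack's x. The TCP stays about 62 mm above the foot, so the fingers pass over the 40 mm tub. Next I'll triangulate the caps.

Run:
```python
from h import *
caps=onz("top",[[268.4,223.4],[307.8,212.4],[348.2,200]],0.138); print("caps Y,R,B",(caps*1000).round(1))
a=np.radians(14.9); row=np.array([609.3,9.7])-32*np.array([np.cos(a),np.sin(a)])
print("spots B,Y,R",[(row+k*66*np.array([-np.sin(a),np.cos(a)])).round(1) for k in(1,0,-1)])
# cross-check in scene view: cap tops and spots
m=r.camera_model("scene");R=Ro.from_euler("xyz",m["rotation"],degrees=True).as_matrix()
for n,p,z in[("Ycap",[339,221],.138),("Rcap",[321.5,242],.138),("Bcap",[302.5,265],.138)]: print(n,onz("scene",[p],z)*1000)
im=cv2.imread("pics/scene0.png");hsv=cv2.cvtColor(im,cv2.COLOR_BGR2HSV).astype(int);H,S,V=hsv[...,0],hsv[...,1],hsv[...,2]
print("tub",rect(onz("scene",big((H>50)&(H<85)&(S>120)&(np.arange(480)[:,None]>200),(347,275)),.048)))
print("coaster",rect(onz("scene",big((S>90)&(H<25)&(np.arange(480)[:,None]>150)&(np.arange(640)>360),(384,197)),.005)))
```

```text
caps Y,R,B [[562.2  65.8]
 [578.8   2.2]
 [597.8 -63.6]]
spots B,Y,R [array([561.4,  65.3]), array([578.4,   1.5]), array([595.3, -62.3])]
Ycap [[566.62842812  63.91515706]]
Rcap [[5.84526685e+02 3.72231724e-02]]
Bcap [[602.85310248 -64.39834827]]
tub (array([629.9,  32.1]), array([44.2, 48.8]), 48.8)
coaster (array([494.2, 293.6]), array([76.9, 75.1]), 49.0)
```

{"api": "servo_tool", "payload": {"moves": [{"gripper": 0.75,"slide": [0,0,0],"spin": -0.159},{"gripper": 0.75,"slide": [0,0,0],"spin": -0.159},{"gripper": 0.75,"slide": [0,0,0],"spin": -0.159},{"gripper": 0.75,"slide": [0,0,0],"spin": -0.159},{"gripper": 0.75,"slide": [0,0,0],"spin": -0.159},{"gripper": 0.75,"slide": [0,0,0],"spin": -0.159},{"gripper": 0.75,"slide": [0,0,0],"spin": -0.159},{"gripper": 0.75,"slide": [0,0,0],"spin": -0.159},{"gripper": 0.75,"slide": [0,0,0],"spin": -0.159},{"gripper": 0.75,"slide": [0,0,0],"spin": 0}], "force": 15}}

```text
time: 1.35
eef_pos: [0.2135, -0.5067, 0.2052]
eef_rot: [-180.0, -0.0, 104.8]
contact_force: [0.7, -0.2, 0.5]
opening: 0.0704
grasp_force: 0.0
```

{"api": "servo_tool", "payload": {"moves": [{"gripper": 0.75,"slide": [33,48,0],"spin": 0},{"gripper": 0.75,"slide": [33,48,0],"spin": 0},{"gripper": 0.75,"slide": [33,48,0],"spin": 0},{"gripper": 0.75,"slide": [33,48,0],"spin": 0},{"gripper": 0.75,"slide": [33,48,0],"spin": 0},{"gripper": 0.75,"slide": [33,48,0],"spin": 0},{"gripper": 0.75,"slide": [33,48,0],"spin": 0},{"gripper": 0.75,"slide": [33,48,0],"spin": 0},{"gripper": 0.75,"slide": [33,48,0],"spin": 0},{"gripper": 0.75,"slide": [0,0,0],"spin": 0}]}}

```text
time: 2.6
eef_pos: [0.5564, -0.1063, 0.2047]
eef_rot: [-180.0, -0.0, 104.8]
contact_force: [-0.7, -0.6, -0.1]
opening: 0.0705
grasp_force: 0.0
```

Run:
```python
from h import *
import pickle
s=r.get_state(); im=r.camera("wrist")[:,:,::-1]; cv2.imwrite("pics/w1.png",im); pickle.dump(s,open("pics/w1.pkl","wb")); print(s["eef_pos"],s["eef_rot"])
```

```text
[ 0.5564265  -0.10626067  0.20473702] [-1.79966589e+02 -3.94235419e-02  1.04836684e+02]
```

View pics/w1.png

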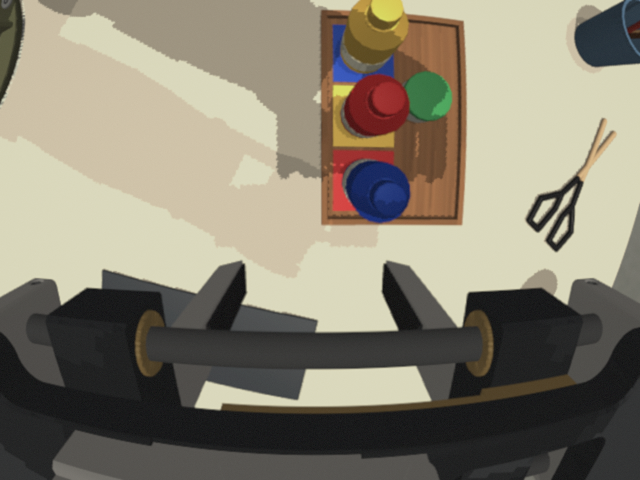

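Wrist view: the rack lines up with the picture axes, its front edge runs along column 321–335, and the blue cap is at (388,194). Red cap (390,98) and yellow cap (386,10) sit in the same row, and the tub is at (428,96).

Run:
```python
from h import *
import pickle
s=pickle.load(open("pics/w1.pkl","rb"))
print("caps B,R,Y",(onz("wrist",[[388,194],[390,98],[386,10]],.138,s)*1000).round(1))
print("rack corners BL,BR,TR,TL",(onz("wrist",[[322,223],[463,222],[465,21],[321,11]],.018,s)*1000).round(1))
print("red sq TL,yellow sq TL,TR",(onz("wrist",[[332,150],[332,86],[394,86]],.008,s)*1000).round(1))
im=cv2.imread("pics/w1.png");hsv=cv2.cvtColor(im,cv2.COLOR_BGR2HSV).astype(int);H,S,V=hsv[...,0],hsv[...,1],hsv[...,2]
print("tub",rect(onz("wrist",big((H>50)&(H<85)&(S>120),(428,96)),.048,s)))
a=np.radians(14.9)
c=np.array([609.3,9.7])
print("expected BL,BR,TR,TL",[(c+i*75*np.array([np.cos(a),np.sin(a)])+j*110*np.array([-np.sin(a),np.cos(a)])).round(1) for i,j in((-1,-1),(1,-1),(1,1),(-1,1))])
```

```text
caps B,R,Y [[596.6 -58.7]
 [580.4   4.4]
 [562.7  65.5]]
rack corners BL,BR,TR,TL [[ 567.3 -112.4]
 [ 712.5  -72.3]
 [ 657.5  137.9]
 [ 510.8   97.3]]
red sq TL,yellow sq TL,TR [[558.4 -39.1]
 [541.6  24.4]
 [602.3  42.7]]
tub (array([630.3,  36.1]), array([42.3, 45.2]), 26.6)
expected BL,BR,TR,TL [array([ 565.1, -115.9]), array([710.1, -77.3]), array([653.5, 135.3]), array([508.5,  96.7])]
```

{"api": "servo_tool", "payload": {"moves": [{"gripper": 0.75,"slide": [17,26,0],"spin": 0},{"gripper": 0.75,"slide": [16,25,0],"spin": 0},{"gripper": 0.75,"slide": [0,0,25],"spin": 0},{"gripper": 0.75,"slide": [0,0,40],"spin": 0},{"gripper": 0.75,"slide": [0,0,40],"spin": 0},{"gripper": 0.75,"slide": [0,0,30],"spin": 0},{"gripper": 0.75,"slide": [0,0,0],"spin": 0},{"gripper": 0.3,"slide": [0,0,0],"spin": 0},{"gripper": 0.3,"slide": [0,0,0],"spin": 0},{"gripper": 0.3,"slide": [0,0,0],"spin": 0}], "force": 20}}

```text
time: 3.9
eef_pos: [0.5966, -0.0643, 0.0717]
eef_rot: [179.9, 0.1, 104.8]
contact_force: [0.1, 0.7, 4.3]
opening: 0.0478
grasp_force: 19.9
```

{"api": "servo_tool", "payload": {"moves": [{"gripper": 0.3,"slide": [0,0,-20],"spin": 0},{"gripper": 0.3,"slide": [0,0,-30],"spin": 0},{"gripper": 0.3,"slide": [-10,-5,-10],"spin": 0},{"gripper": 0.3,"slide": [-30,-15,0],"spin": 0},{"gripper": 0.3,"slide": [-40,-20,0],"spin": 0},{"gripper": 0.3,"slide": [-40,-20,0],"spin": 0},{"gripper": 0.3,"slide": [-40,-20,0],"spin": 0},{"gripper": 0.3,"slide": [-30,-15,0],"spin": 0},{"gripper": 0.3,"slide": [-14,-6,0],"spin": 0},{"gripper": 0.3,"slide": [0,0,0],"spin": 0}]}}

```text
time: 5.15
eef_pos: [0.5502, -0.2876, 0.1299]
eef_rot: [-180.0, -0.0, 104.8]
contact_force: [0.6, 0.4, -1.5]
opening: 0.0476
grasp_force: 19.9
```

{"api": "servo_tool", "payload": {"moves": [{"gripper": 0.3,"slide": [0,0,20],"spin": 0},{"gripper": 0.3,"slide": [0,0,25],"spin": 0},{"gripper": 0.3,"slide": [0,0,11],"spin": 0},{"gripper": 0.3,"slide": [0,0,4],"spin": 0},{"gripper": 0.3,"slide": [0,0,1],"spin": 0},{"gripper": 0.3,"slide": [0,0,0],"spin": 0}]}}

```text
time: 5.9
eef_pos: [0.5509, -0.2873, 0.0701]
eef_rot: [180.0, 0.0, 104.8]
contact_force: [-0.3, 0.2, -1.6]
opening: 0.0484
grasp_force: 19.9
```

{"api": "servo_tool", "payload": {"moves": [{"gripper": 0.3,"slide": [0,0,1.5],"spin": 0},{"gripper": 0.3,"slide": [0,0,1],"spin": 0},{"gripper": 0.3,"slide": [0,0,0],"spin": 0}]}}

```text
time: 6.28
eef_pos: [0.5508, -0.2875, 0.0677]
eef_rot: [180.0, 0.1, 104.8]
contact_force: [-1.1, -0.7, 5.7]
opening: 0.0481
grasp_force: 19.9
```

{"api": "servo_tool", "payload": {"moves": [{"gripper": 0.75,"slide": [0,0,0],"spin": 0},{"gripper": 0.75,"slide": [0,0,0],"spin": 0},{"gripper": 0.75,"slide": [0,0,-25],"spin": 0},{"gripper": 0.75,"slide": [0,0,-40],"spin": 0},{"gripper": 0.75,"slide": [0,0,-30],"spin": 0},{"gripper": 0.75,"slide": [40,15,0],"spin": 0},{"gripper": 0.75,"slide": [50,20,0],"spin": 0},{"gripper": 0.75,"slide": [50,20,0],"spin": 0},{"gripper": 0.75,"slide": [50,20,0],"spin": 0},{"gripper": 0.75,"slide": [50,20,0],"spin": 0}]}}

```text
time: 7.52
eef_pos: [0.5809, -0.0291, 0.162]
eef_rot: [180.0, -0.0, 104.8]
contact_force: [-0.1, 0.2, -0.4]
opening: 0.0709
grasp_force: 0.0
```

{"api": "servo_tool", "payload": {"moves": [{"gripper": 0.75,"slide": [33,7,0],"spin": 0},{"gripper": 0.75,"slide": [0,0,0],"spin": 0}]}}

```text
time: 7.78
eef_pos: [0.5791, 0.0048, 0.1619]
eef_rot: [-180.0, -0.0, 105.0]
contact_force: [-0.5, -0.0, 0.2]
opening: 0.0705
grasp_force: 0.0
```

Run:
```python
from h import *
t=r.camera("top")[:,:,::-1]; cv2.imwrite("pics/t2.png",t)
im=t; hsv=cv2.cvtColor(im,cv2.COLOR_BGR2HSV).astype(int);H,S,V=hsv[...,0],hsv[...,1],hsv[...,2]
c=big((H>105)&(H<130)&(S>150)&(np.arange(640)>420),(470,240)); print(c.min(0),c.max(0))
print(r.get_state()["eef_pos"])
```

```text
[461 217] [495 247]
[0.57917495 0.00343692 0.16185843]
```

{"api": "servo_tool", "payload": {"moves": [{"gripper": 0.75,"slide": [0,0,20],"spin": 0},{"gripper": 0.75,"slide": [0,0,35],"spin": 0},{"gripper": 0.75,"slide": [0,0,25],"spin": 0},{"gripper": 0.75,"slide": [0,0,10],"spin": 0},{"gripper": 0.75,"slide": [0,0,0],"spin": 0},{"gripper": 0.3,"slide": [0,0,0],"spin": 0},{"gripper": 0.3,"slide": [0,0,0],"spin": 0},{"gripper": 0.3,"slide": [0,0,0],"spin": 0},{"gripper": 0.3,"slide": [0,0,-20],"spin": 0},{"gripper": 0.3,"slide": [0,0,-30],"spin": 0}]}}

```text
time: 9.07
eef_pos: [0.5786, 0.0029, 0.1217]
eef_rot: [-179.9, -0.0, 104.8]
contact_force: [0.1, -0.3, -2.5]
opening: 0.0478
grasp_force: 20.0
```

{"api": "servo_tool", "payload": {"moves": [{"gripper": 0.3,"slide": [-15,-10,-8],"spin": 0},{"gripper": 0.3,"slide": [-30,-23,0],"spin": 0},{"gripper": 0.3,"slide": [-40,-30,0],"spin": 0},{"gripper": 0.3,"slide": [-40,-30,0],"spin": 0},{"gripper": 0.3,"slide": [-40,-30,0],"spin": 0},{"gripper": 0.3,"slide": [-40,-30,0],"spin": 0},{"gripper": 0.3,"slide": [-30,-23,0],"spin": 0},{"gripper": 0.3,"slide": [-20,-13,0],"spin": 0},{"gripper": 0.3,"slide": [0,0,20],"spin": 0},{"gripper": 0.3,"slide": [0,0,20],"spin": 0}]}}

```text
time: 10.32
eef_pos: [0.4605, -0.2929, 0.0885]
eef_rot: [-180.0, -0.0, 104.8]
contact_force: [-1.2, 0.1, -2.2]
opening: 0.0479
grasp_force: 20.0
```

{"api": "servo_tool", "payload": {"moves": [{"gripper": 0.3,"slide": [0,0,9],"spin": 0},{"gripper": 0.3,"slide": [0,0,4],"spin": 0},{"gripper": 0.3,"slide": [0,0,1],"spin": 0},{"gripper": 0.3,"slide": [0,0,0],"spin": 0}]}}

```text
time: 10.82
eef_pos: [0.462, -0.2922, 0.0764]
eef_rot: [180.0, 0.0, 104.8]
contact_force: [0.5, -0.1, -3.2]
opening: 0.0478
grasp_force: 20.0
```

{"api": "servo_tool", "payload": {"moves": [{"gripper": 0.3,"slide": [0,0,5],"spin": 0},{"gripper": 0.3,"slide": [0,0,2],"spin": 0},{"gripper": 0.3,"slide": [0,0,1.5],"spin": 0},{"gripper": 0.3,"slide": [0,0,0],"spin": 0}]}}

```text
time: 11.32
eef_pos: [0.4619, -0.2924, 0.0685]
eef_rot: [180.0, 0.0, 104.8]
contact_force: [-5.4, 1.1, 10.4]
opening: 0.0478
grasp_force: 20.0
```

{"api": "servo_tool", "payload": {"moves": [{"gripper": 0.75,"slide": [0,0,0],"spin": 0},{"gripper": 0.75,"slide": [0,0,0],"spin": 0},{"gripper": 0.75,"slide": [0,0,-25],"spin": 0},{"gripper": 0.75,"slide": [0,0,-40],"spin": 0},{"gripper": 0.75,"slide": [0,0,-30],"spin": 0},{"gripper": 0.75,"slide": [35,20,0],"spin": 0},{"gripper": 0.75,"slide": [45,27,0],"spin": 0},{"gripper": 0.75,"slide": [45,27,0],"spin": 0},{"gripper": 0.75,"slide": [45,27,0],"spin": 0},{"gripper": 0.75,"slide": [45,27,0],"spin": 0}]}}

```text
time: 12.58
eef_pos: [0.5309, -0.0498, 0.1625]
eef_rot: [180.0, 0.0, 104.8]
contact_force: [1.2, -0.9, -0.3]
opening: 0.0704
grasp_force: 0.0
```

{"api": "servo_tool", "payload": {"moves": [{"gripper": 0.75,"slide": [45,27,0],"spin": 0},{"gripper": 0.75,"slide": [40,24,0],"spin": 0},{"gripper": 0.75,"slide": [20,10,0],"spin": 0},{"gripper": 0.75,"slide": [0,0,0],"spin": 0}]}}

```text
time: 13.08
eef_pos: [0.5626, 0.0669, 0.1621]
eef_rot: [-180.0, -0.0, 105.0]
contact_force: [-0.2, -0.6, 0.7]
opening: 0.0707
grasp_force: 0.0
```

{"api": "servo_tool", "payload": {"moves": [{"gripper": 0.75,"slide": [0,0,20],"spin": 0},{"gripper": 0.75,"slide": [0,0,35],"spin": 0},{"gripper": 0.75,"slide": [0,0,25],"spin": 0},{"gripper": 0.75,"slide": [0,0,10],"spin": 0},{"gripper": 0.75,"slide": [0,0,0],"spin": 0},{"gripper": 0.3,"slide": [0,0,0],"spin": 0},{"gripper": 0.3,"slide": [0,0,0],"spin": 0},{"gripper": 0.3,"slide": [0,0,0],"spin": 0},{"gripper": 0.3,"slide": [0,0,-20],"spin": 0},{"gripper": 0.3,"slide": [0,0,-30],"spin": 0}]}}

```text
time: 14.32
eef_pos: [0.562, 0.0656, 0.1224]
eef_rot: [-179.9, -0.0, 104.8]
contact_force: [0.0, 0.1, -1.0]
opening: 0.0476
grasp_force: 20.0
```

{"api": "servo_tool", "payload": {"moves": [{"gripper": 0.3,"slide": [-15,-14,-8],"spin": 0},{"gripper": 0.3,"slide": [-30,-28,0],"spin": 0},{"gripper": 0.3,"slide": [-35,-32,0],"spin": 0},{"gripper": 0.3,"slide": [-35,-32,0],"spin": 0},{"gripper": 0.3,"slide": [-35,-32,0],"spin": 0},{"gripper": 0.3,"slide": [-35,-32,0],"spin": 0},{"gripper": 0.3,"slide": [-35,-32,0],"spin": 0},{"gripper": 0.3,"slide": [-35,-32,0],"spin": 0},{"gripper": 0.3,"slide": [-30,-28,0],"spin": 0},{"gripper": 0.3,"slide": [-16,-15,0],"spin": 0}]}}

```text
time: 15.58
eef_pos: [0.3697, -0.2978, 0.1297]
eef_rot: [-180.0, -0.0, 104.7]
contact_force: [-1.1, -0.7, -2.0]
opening: 0.048
grasp_force: 20.0
```

{"api": "servo_tool", "payload": {"moves": [{"gripper": 0.3,"slide": [0,0,20],"spin": 0},{"gripper": 0.3,"slide": [0,0,25],"spin": 0},{"gripper": 0.3,"slide": [0,0,10],"spin": 0},{"gripper": 0.3,"slide": [0,0,4],"spin": 0},{"gripper": 0.3,"slide": [0,0,2],"spin": 0},{"gripper": 0.3,"slide": [0,0,0],"spin": 0}]}}

```text
time: 16.32
eef_pos: [0.372, -0.2964, 0.0699]
eef_rot: [180.0, 0.0, 104.8]
contact_force: [-0.3, 1.1, -1.7]
opening: 0.0475
grasp_force: 20.0
```

{"api": "servo_tool", "payload": {"moves": [{"gripper": 0.3,"slide": [0,0,1.5],"spin": 0},{"gripper": 0.3,"slide": [0,0,1],"spin": 0},{"gripper": 0.3,"slide": [0,0,0],"spin": 0},{"gripper": 0.75,"slide": [0,0,0],"spin": 0},{"gripper": 0.75,"slide": [0,0,0],"spin": 0},{"gripper": 0.75,"slide": [0,0,-25],"spin": 0},{"gripper": 0.75,"slide": [0,0,-40],"spin": 0},{"gripper": 0.75,"slide": [0,0,-40],"spin": 0},{"gripper": 0.75,"slide": [60,0,0],"spin": 0},{"gripper": 0.75,"slide": [60,0,0],"spin": 0}]}}

```text
time: 17.58
eef_pos: [0.3406, -0.179, 0.172]
eef_rot: [180.0, 0.0, 104.8]
contact_force: [0.8, 1.1, -0.2]
opening: 0.0705
grasp_force: 0.0
```

{"api": "servo_tool", "payload": {"moves": [{"gripper": 0.75,"slide": [0,0,0],"spin": 0.1745},{"gripper": 0.75,"slide": [0,0,0],"spin": 0.1745},{"gripper": 0.75,"slide": [0,0,0],"spin": 0.1745},{"gripper": 0.75,"slide": [0,0,0],"spin": 0.1745},{"gripper": 0.75,"slide": [0,0,0],"spin": 0.1745},{"gripper": 0.75,"slide": [0,0,0],"spin": 0.1745},{"gripper": 0.75,"slide": [0,0,0],"spin": 0.1745},{"gripper": 0.75,"slide": [0,0,0],"spin": 0.1745},{"gripper": 0.75,"slide": [0,0,0],"spin": 0.1745},{"gripper": 0.75,"slide": [0,0,0],"spin": 0}]}}

```text
time: 18.82
eef_pos: [0.3412, -0.1802, 0.1719]
eef_rot: [-180.0, -0.0, 14.9]
contact_force: [0.8, -0.3, 0.5]
opening: 0.0705
grasp_force: 0.0
```

```bash
cat > look.py <<'E'
from h import *
def top(n):
    t=r.camera("top")[:,:,::-1]; cv2.imwrite(f"pics/{n}.png",t)
    hsv=cv2.cvtColor(t,cv2.COLOR_BGR2HSV).astype(int); return t,hsv[...,0],hsv[...,1],hsv[...,2]
E
python3 - <<'E'
from look import *
t,H,S,V=top("t3")
g=big((H>50)&(H<85)&(S>120),(291,198)); print("tub",rect(onz("top",g,0.048)))
print(r.get_state()["eef_pos"])
cv2.imwrite("pics/t3.png",t)
# spots
x=np.arange(640)[None];y=np.arange(480)[:,None];roi=(x>230)&(x<380)&(y>150)&(y<275)
for n,m,p in(("R",((H<8)|(H>172))&(S>200),(345,222)),("Y",(H>22)&(H<35)&(S>150),(310,235)),("B",(H>105)&(H<130)&(S>120),(276,240))):
    print(n,rect(onz("top",big(m&roi,p),.008)))
E
```

```text
tub (array([628.1,  34. ]), array([44.5, 45.8]), 88.9)
[ 0.34119386 -0.18022814  0.17195216]
R (array([597. , -62.1]), array([62. , 62.5]), 15.0)
Y (array([580.2,   1.6]), array([63.7, 62.9]), 15.0)
B (array([563. ,  65.3]), array([61.9, 61.4]), 14.9)
```

View pics/t3.png

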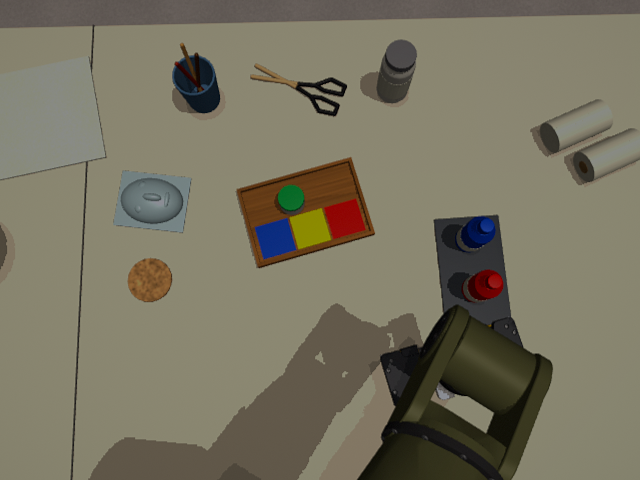

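The bottles stand on the mat: blue (482,232), red (489,285), yellow hidden under the arm. The bare squares are now measured directly.

{"api": "servo_tool", "payload": {"moves": [{"gripper": 0.75,"slide": [25,-10,0],"spin": 0},{"gripper": 0.75,"slide": [45,-18,0],"spin": 0},{"gripper": 0.75,"slide": [45,-18,0],"spin": 0},{"gripper": 0.75,"slide": [45,-18,0],"spin": 0},{"gripper": 0.75,"slide": [45,-18,0],"spin": 0},{"gripper": 0.75,"slide": [45,-18,0],"spin": 0},{"gripper": 0.75,"slide": [45,-18,0],"spin": 0},{"gripper": 0.75,"slide": [25,-10,0],"spin": 0},{"gripper": 0.75,"slide": [13,-5,0],"spin": 0},{"gripper": 0.75,"slide": [0,0,0],"spin": 0}]}}

```text
time: 20.12
eef_pos: [0.6291, 0.0342, 0.1713]
eef_rot: [-180.0, 0.0, 15.1]
contact_force: [-0.4, -0.2, 0.3]
opening: 0.0706
grasp_force: 0.0
```

{"api": "servo_tool", "payload": {"moves": [{"gripper": 0.75,"slide": [0,0,30],"spin": 0},{"gripper": 0.75,"slide": [0,0,45],"spin": 0},{"gripper": 0.75,"slide": [0,0,40],"spin": 0},{"gripper": 0.75,"slide": [0,0,25],"spin": 0},{"gripper": 0.75,"slide": [0,0,12],"spin": 0},{"gripper": 0.75,"slide": [0,0,3],"spin": 0},{"gripper": 0.75,"slide": [0,0,0],"spin": 0},{"gripper": 0.3,"slide": [0,0,0],"spin": 0},{"gripper": 0.3,"slide": [0,0,0],"spin": 0},{"gripper": 0.3,"slide": [0,0,0],"spin": 0}], "force": 12}}

```text
time: 21.38
eef_pos: [0.6291, 0.0337, 0.0174]
eef_rot: [180.0, -0.0, 14.9]
contact_force: [-1.3, 0.7, 2.4]
opening: 0.0477
grasp_force: 12.0
```

{"api": "servo_tool", "payload": {"moves": [{"gripper": 0.3,"slide": [0,0,-25],"spin": 0},{"gripper": 0.3,"slide": [0,0,-35],"spin": 0},{"gripper": 0.3,"slide": [-7,-20,-10],"spin": 0},{"gripper": 0.3,"slide": [-10,-45,0],"spin": 0},{"gripper": 0.3,"slide": [-10,-50,0],"spin": 0},{"gripper": 0.3,"slide": [-10,-50,0],"spin": 0},{"gripper": 0.3,"slide": [-10,-50,0],"spin": 0},{"gripper": 0.3,"slide": [-10,-45,0],"spin": 0},{"gripper": 0.3,"slide": [-7,-25,0],"spin": 0},{"gripper": 0.3,"slide": [0,0,0],"spin": 0}]}}

```text
time: 22.62
eef_pos: [0.492, 0.2944, 0.0861]
eef_rot: [180.0, 0.1, 15.0]
contact_force: [0.7, -1.0, -1.4]
opening: 0.0476
grasp_force: 12.0
```

{"api": "servo_tool", "payload": {"moves": [{"gripper": 0.3,"slide": [0,0,25],"spin": 0},{"gripper": 0.3,"slide": [0,0,30],"spin": 0},{"gripper": 0.3,"slide": [0,0,10],"spin": 0},{"gripper": 0.3,"slide": [0,0,4],"spin": 0},{"gripper": 0.3,"slide": [0,0,1],"spin": 0},{"gripper": 0.3,"slide": [0,0,0],"spin": 0}]}}

```text
time: 23.38
eef_pos: [0.4944, 0.2929, 0.0177]
eef_rot: [-180.0, -0.1, 14.9]
contact_force: [0.2, -0.2, -1.2]
opening: 0.0475
grasp_force: 12.0
```

{"api": "servo_tool", "payload": {"moves": [{"gripper": 0.3,"slide": [0,0,2],"spin": 0},{"gripper": 0.3,"slide": [0,0,1],"spin": 0},{"gripper": 0.3,"slide": [0,0,0],"spin": 0}]}}

```text
time: 23.75
eef_pos: [0.4941, 0.2928, 0.0144]
eef_rot: [-180.0, -0.0, 14.9]
contact_force: [-2.2, -1.2, 3.7]
opening: 0.0475
grasp_force: 12.0
```

{"api": "servo_tool", "payload": {"moves": [{"gripper": 0.75,"slide": [0,0,0],"spin": 0},{"gripper": 0.75,"slide": [0,0,0],"spin": 0},{"gripper": 0.75,"slide": [0,0,-20],"spin": 0},{"gripper": 0.75,"slide": [0,0,-45],"spin": 0},{"gripper": 0.75,"slide": [0,0,-50],"spin": 0},{"gripper": 0.75,"slide": [0,0,-45],"spin": 0},{"gripper": 0.75,"slide": [0,40,0],"spin": 0},{"gripper": 0.75,"slide": [0,60,0],"spin": 0},{"gripper": 0.75,"slide": [0,60,0],"spin": 0},{"gripper": 0.75,"slide": [0,60,0],"spin": 0}]}}

```text
time: 25.0
eef_pos: [0.5506, 0.0783, 0.174]
eef_rot: [180.0, -0.0, 14.9]
contact_force: [0.9, -0.4, -0.1]
opening: 0.0703
grasp_force: 0.0
```

{"api": "servo_tool", "payload": {"moves": [{"gripper": 0.75,"slide": [0,0,0],"spin": -0.1745},{"gripper": 0.75,"slide": [0,0,0],"spin": -0.1745},{"gripper": 0.75,"slide": [0,0,0],"spin": -0.1745},{"gripper": 0.75,"slide": [0,0,0],"spin": -0.1745},{"gripper": 0.75,"slide": [0,0,0],"spin": -0.1745},{"gripper": 0.75,"slide": [0,0,0],"spin": -0.1745},{"gripper": 0.75,"slide": [0,0,0],"spin": -0.1745},{"gripper": 0.75,"slide": [0,0,0],"spin": -0.1745},{"gripper": 0.75,"slide": [0,0,0],"spin": -0.1745},{"gripper": 0.75,"slide": [0,0,0],"spin": 0}]}}

```text
time: 26.25
eef_pos: [0.5504, 0.0801, 0.1739]
eef_rot: [-180.0, -0.0, 104.8]
contact_force: [0.0, -0.1, -0.4]
opening: 0.0702
grasp_force: 0.0
```

Run:
```python
from look import *
t,H,S,V=top("t4"); sc=r.camera("scene")[:,:,::-1]; cv2.imwrite("pics/s4.png",sc)
print("tub",rect(onz("top",big((H>50)&(H<85)&(S>120),(150,280)),0.045)))
hs=cv2.cvtColor(sc,cv2.COLOR_BGR2HSV).astype(int)
print(r.get_state()["eef_pos"])
cv2.imwrite("pics/t4z.png",np.vstack([cv2.resize(t[200:380,410:540],None,fx=3,fy=3)]))
```

```text
tub (array([493.9, 290.4]), array([47.1, 45.4]), 57.0)
[0.55043453 0.08008304 0.17392921]
```

View pics/t4z.png

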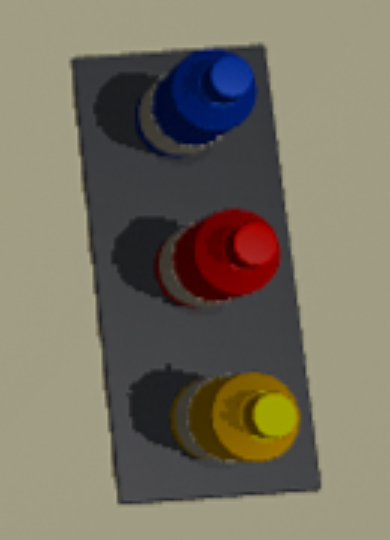

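All three bottles stand on the mat, with caps at about (487,225), (495,282) and (501,338) in the full image. The tub is within 3 mm of the coaster's middle.

Run:
```python
from h import *
print((onz("top",[[486.7,225],[495.3,282],[501,337.7]],.134)*1000).round(1))
```

```text
[[ 551.9 -285.6]
 [ 459.5 -292.4]
 [ 372.2 -294.6]]
```

{"api": "servo_tool", "payload": {"moves": [{"gripper": 0.75,"slide": [-30,-8,0],"spin": 0},{"gripper": 0.75,"slide": [-45,-12,0],"spin": 0},{"gripper": 0.75,"slide": [-45,-12,0],"spin": 0},{"gripper": 0.75,"slide": [-45,-12,0],"spin": 0},{"gripper": 0.75,"slide": [-45,-12,0],"spin": 0},{"gripper": 0.75,"slide": [-45,-12,0],"spin": 0},{"gripper": 0.75,"slide": [-45,-12,0],"spin": 0},{"gripper": 0.75,"slide": [-35,-9,0],"spin": 0},{"gripper": 0.75,"slide": [-19,-4,0],"spin": 0},{"gripper": 0.75,"slide": [0,0,0],"spin": 0}]}}

```text
time: 27.6
eef_pos: [0.5511, -0.2863, 0.1736]
eef_rot: [-180.0, -0.0, 104.7]
contact_force: [-0.8, 0.6, -0.4]
opening: 0.0706
grasp_force: 0.0
```

{"api": "servo_tool", "payload": {"moves": [{"gripper": 0.75,"slide": [0,0,25],"spin": 0},{"gripper": 0.75,"slide": [0,0,40],"spin": 0},{"gripper": 0.75,"slide": [0,0,30],"spin": 0},{"gripper": 0.75,"slide": [0,0,11],"spin": 0},{"gripper": 0.75,"slide": [0,0,0],"spin": 0},{"gripper": 0.3,"slide": [0,0,0],"spin": 0},{"gripper": 0.3,"slide": [0,0,0],"spin": 0},{"gripper": 0.3,"slide": [0,0,0],"spin": 0},{"gripper": 0.3,"slide": [0,0,0],"spin": 0}], "force": 20}}

```text
time: 28.72
eef_pos: [0.5515, -0.2861, 0.0687]
eef_rot: [180.0, 0.1, 104.8]
contact_force: [1.0, 0.7, 5.9]
opening: 0.0475
grasp_force: 20.0
```

{"api": "servo_tool", "payload": {"moves": [{"gripper": 0.3,"slide": [0,0,-25],"spin": 0},{"gripper": 0.3,"slide": [0,0,-35],"spin": 0},{"gripper": 0.3,"slide": [15,4,-5],"spin": 0},{"gripper": 0.3,"slide": [40,12,0],"spin": 0},{"gripper": 0.3,"slide": [45,14,0],"spin": 0},{"gripper": 0.3,"slide": [45,14,0],"spin": 0},{"gripper": 0.3,"slide": [45,14,0],"spin": 0},{"gripper": 0.3,"slide": [45,14,0],"spin": 0},{"gripper": 0.3,"slide": [45,14,0],"spin": 0},{"gripper": 0.3,"slide": [37,10,0],"spin": 0}]}}

```text
time: 29.98
eef_pos: [0.5616, 0.0477, 0.1313]
eef_rot: [-179.9, -0.0, 104.9]
contact_force: [0.2, -0.3, -1.7]
opening: 0.0476
grasp_force: 20.0
```

{"api": "servo_tool", "payload": {"moves": [{"gripper": 0.3,"slide": [20,5,0],"spin": 0},{"gripper": 0.3,"slide": [0,0,0],"spin": 0},{"gripper": 0.3,"slide": [0,0,20],"spin": 0},{"gripper": 0.3,"slide": [0,0,20],"spin": 0},{"gripper": 0.3,"slide": [0,0,10],"spin": 0},{"gripper": 0.3,"slide": [0,0,0],"spin": 0}]}}

```text
time: 30.72
eef_pos: [0.5622, 0.065, 0.0824]
eef_rot: [-179.9, -0.0, 104.8]
contact_force: [-0.1, 0.3, -1.5]
opening: 0.0476
grasp_force: 20.0
```

{"api": "servo_tool", "payload": {"moves": [{"gripper": 0.3,"slide": [0,1,4],"spin": 0},{"gripper": 0.3,"slide": [0,0,3],"spin": 0},{"gripper": 0.3,"slide": [0,0,2],"spin": 0},{"gripper": 0.3,"slide": [0,0,1.5],"spin": 0},{"gripper": 0.3,"slide": [0,0,0],"spin": 0}]}}

```text
time: 31.35
eef_pos: [0.5636, 0.066, 0.0727]
eef_rot: [180.0, 0.0, 104.8]
contact_force: [-0.5, 0.1, 1.4]
opening: 0.0477
grasp_force: 20.0
```

{"api": "servo_tool", "payload": {"moves": [{"gripper": 0.75,"slide": [0,0,0],"spin": 0},{"gripper": 0.75,"slide": [0,0,0],"spin": 0},{"gripper": 0.75,"slide": [0,0,-25],"spin": 0},{"gripper": 0.75,"slide": [0,0,-45],"spin": 0},{"gripper": 0.75,"slide": [0,0,-30],"spin": 0},{"gripper": 0.75,"slide": [-30,-28,0],"spin": 0},{"gripper": 0.75,"slide": [-40,-37,0],"spin": 0},{"gripper": 0.75,"slide": [-40,-37,0],"spin": 0},{"gripper": 0.75,"slide": [-40,-37,0],"spin": 0},{"gripper": 0.75,"slide": [-40,-37,0],"spin": 0}]}}

```text
time: 32.6
eef_pos: [0.4411, -0.1641, 0.1727]
eef_rot: [180.0, 0.0, 104.8]
contact_force: [-0.1, -1.1, 0.6]
opening: 0.0706
grasp_force: 0.0
```

{"api": "servo_tool", "payload": {"moves": [{"gripper": 0.75,"slide": [-40,-37,0],"spin": 0},{"gripper": 0.75,"slide": [-40,-37,0],"spin": 0},{"gripper": 0.75,"slide": [-30,-28,0],"spin": 0},{"gripper": 0.75,"slide": [0,0,0],"spin": 0},{"gripper": 0.75,"slide": [0,0,0],"spin": 0}]}}

```text
time: 33.22
eef_pos: [0.3718, -0.2948, 0.1724]
eef_rot: [180.0, -0.0, 104.8]
contact_force: [-0.5, 0.0, -0.3]
opening: 0.0706
grasp_force: 0.0
```

{"api": "servo_tool", "payload": {"moves": [{"gripper": 0.75,"slide": [0,0,25],"spin": 0},{"gripper": 0.75,"slide": [0,0,40],"spin": 0},{"gripper": 0.75,"slide": [0,0,29],"spin": 0},{"gripper": 0.75,"slide": [0,0,10],"spin": 0},{"gripper": 0.75,"slide": [0,0,0],"spin": 0},{"gripper": 0.3,"slide": [0,0,0],"spin": 0},{"gripper": 0.3,"slide": [0,0,0],"spin": 0},{"gripper": 0.3,"slide": [0,0,0],"spin": 0},{"gripper": 0.3,"slide": [0,0,0],"spin": 0}]}}

```text
time: 34.35
eef_pos: [0.3718, -0.2955, 0.0691]
eef_rot: [180.0, 0.1, 104.8]
contact_force: [-1.7, 0.2, 5.7]
opening: 0.0478
grasp_force: 20.0
```

{"api": "servo_tool", "payload": {"moves": [{"gripper": 0.3,"slide": [0,0,-25],"spin": 0},{"gripper": 0.3,"slide": [0,0,-35],"spin": 0},{"gripper": 0.3,"slide": [13,16,-5],"spin": 0},{"gripper": 0.3,"slide": [30,36,0],"spin": 0},{"gripper": 0.3,"slide": [35,41,0],"spin": 0},{"gripper": 0.3,"slide": [35,41,0],"spin": 0},{"gripper": 0.3,"slide": [35,41,0],"spin": 0},{"gripper": 0.3,"slide": [35,41,0],"spin": 0},{"gripper": 0.3,"slide": [30,36,0],"spin": 0},{"gripper": 0.3,"slide": [21,25,0],"spin": 0}]}}

```text
time: 35.6
eef_pos: [0.58, 0.0037, 0.133]
eef_rot: [-180.0, -0.0, 104.9]
contact_force: [-0.4, -0.7, -1.6]
opening: 0.0475
grasp_force: 20.0
```

{"api": "servo_tool", "payload": {"moves": [{"gripper": 0.3,"slide": [0,0,0],"spin": 0},{"gripper": 0.3,"slide": [0,0,0],"spin": 0},{"gripper": 0.3,"slide": [0,0,20],"spin": 0},{"gripper": 0.3,"slide": [0,0,20],"spin": 0},{"gripper": 0.3,"slide": [0,0,10],"spin": 0},{"gripper": 0.3,"slide": [0,0,0],"spin": 0}]}}

```text
time: 36.35
eef_pos: [0.579, 0.0014, 0.0832]
eef_rot: [-179.9, -0.0, 104.8]
contact_force: [1.4, 0.5, -2.5]
opening: 0.0476
grasp_force: 20.0
```

{"api": "servo_tool", "payload": {"moves": [{"gripper": 0.3,"slide": [0,1,5],"spin": 0},{"gripper": 0.3,"slide": [0,0,3],"spin": 0},{"gripper": 0.3,"slide": [0,0,2],"spin": 0},{"gripper": 0.3,"slide": [0,0,1],"spin": 0},{"gripper": 0.3,"slide": [0,0,0],"spin": 0}]}}

```text
time: 36.98
eef_pos: [0.5805, 0.0022, 0.0731]
eef_rot: [180.0, 0.0, 104.8]
contact_force: [-3.6, -0.6, 4.8]
opening: 0.0475
grasp_force: 20.0
```

{"api": "servo_tool", "payload": {"moves": [{"gripper": 0.75,"slide": [0,0,0],"spin": 0},{"gripper": 0.75,"slide": [0,0,0],"spin": 0},{"gripper": 0.75,"slide": [0,0,-25],"spin": 0},{"gripper": 0.75,"slide": [0,0,-45],"spin": 0},{"gripper": 0.75,"slide": [0,0,-30],"spin": 0},{"gripper": 0.75,"slide": [-30,-23,0],"spin": 0},{"gripper": 0.75,"slide": [-45,-34,0],"spin": 0},{"gripper": 0.75,"slide": [-45,-34,0],"spin": 0},{"gripper": 0.75,"slide": [-45,-34,0],"spin": 0},{"gripper": 0.75,"slide": [-40,-30,0],"spin": 0}]}}

```text
time: 38.22
eef_pos: [0.4822, -0.2374, 0.1726]
eef_rot: [180.0, 0.0, 104.8]
contact_force: [0.7, -0.6, -0.0]
opening: 0.0704
grasp_force: 0.0
```

{"api": "servo_tool", "payload": {"moves": [{"gripper": 0.75,"slide": [-30,-23,0],"spin": 0},{"gripper": 0.75,"slide": [-18,-13,0],"spin": 0},{"gripper": 0.75,"slide": [0,0,0],"spin": 0},{"gripper": 0.75,"slide": [0,0,0],"spin": 0}]}}

```text
time: 38.72
eef_pos: [0.4608, -0.2907, 0.1724]
eef_rot: [180.0, -0.0, 104.9]
contact_force: [0.5, -0.5, -0.7]
opening: 0.071
grasp_force: 0.0
```

{"api": "servo_tool", "payload": {"moves": [{"gripper": 0.75,"slide": [0,-1,25],"spin": 0},{"gripper": 0.75,"slide": [0,0,40],"spin": 0},{"gripper": 0.75,"slide": [0,0,29],"spin": 0},{"gripper": 0.75,"slide": [0,0,10],"spin": 0},{"gripper": 0.75,"slide": [0,0,0],"spin": 0},{"gripper": 0.3,"slide": [0,0,0],"spin": 0},{"gripper": 0.3,"slide": [0,0,0],"spin": 0},{"gripper": 0.3,"slide": [0,0,0],"spin": 0},{"gripper": 0.3,"slide": [0,0,0],"spin": 0}]}}

```text
time: 39.85
eef_pos: [0.46, -0.2918, 0.0691]
eef_rot: [179.9, 0.1, 104.8]
contact_force: [0.4, 0.7, 5.6]
opening: 0.0477
grasp_force: 20.0
```

{"api": "servo_tool", "payload": {"moves": [{"gripper": 0.3,"slide": [0,0,-25],"spin": 0},{"gripper": 0.3,"slide": [0,0,-35],"spin": 0},{"gripper": 0.3,"slide": [12,12,-5],"spin": 0},{"gripper": 0.3,"slide": [30,31,0],"spin": 0},{"gripper": 0.3,"slide": [35,36,0],"spin": 0},{"gripper": 0.3,"slide": [35,36,0],"spin": 0},{"gripper": 0.3,"slide": [35,36,0],"spin": 0},{"gripper": 0.3,"slide": [26,26,0],"spin": 0},{"gripper": 0.3,"slide": [14,14,0],"spin": 0},{"gripper": 0.3,"slide": [0,0,0],"spin": 0}]}}

```text
time: 41.1
eef_pos: [0.5962, -0.0608, 0.1323]
eef_rot: [-179.9, -0.0, 104.9]
contact_force: [0.4, -0.1, -3.2]
opening: 0.0476
grasp_force: 20.0
```

{"api": "servo_tool", "payload": {"moves": [{"gripper": 0.3,"slide": [0,0,20],"spin": 0},{"gripper": 0.3,"slide": [0,0,20],"spin": 0},{"gripper": 0.3,"slide": [0,0,10],"spin": 0},{"gripper": 0.3,"slide": [0,0,0],"spin": 0}]}}

```text
time: 41.6
eef_pos: [0.5958, -0.0625, 0.083]
eef_rot: [-179.9, -0.0, 104.8]
contact_force: [0.6, 0.5, -1.7]
opening: 0.0478
grasp_force: 20.0
```

Next: lower, release, rise and back away from the rack, then check.

{"api": "servo_tool", "payload": {"moves": [{"gripper": 0.3,"slide": [0.5,1,5],"spin": 0},{"gripper": 0.3,"slide": [0,0,3],"spin": 0},{"gripper": 0.3,"slide": [0,0,2],"spin": 0},{"gripper": 0.3,"slide": [0,0,1],"spin": 0},{"gripper": 0.3,"slide": [0,0,0],"spin": 0}]}}

```text
time: 42.22
eef_pos: [0.5974, -0.0612, 0.0731]
eef_rot: [180.0, 0.0, 104.8]
contact_force: [-0.8, -0.2, 3.6]
opening: 0.0473
grasp_force: 20.0
```

{"api": "servo_tool", "payload": {"moves": [{"gripper": 0.75,"slide": [0,0,0],"spin": 0},{"gripper": 0.75,"slide": [0,0,0],"spin": 0},{"gripper": 0.75,"slide": [0,0,-25],"spin": 0},{"gripper": 0.75,"slide": [0,0,-45],"spin": 0},{"gripper": 0.75,"slide": [0,0,-35],"spin": 0},{"gripper": 0.75,"slide": [-30,-30,0],"spin": 0},{"gripper": 0.75,"slide": [-40,-40,0],"spin": 0},{"gripper": 0.75,"slide": [-40,-40,0],"spin": 0},{"gripper": 0.75,"slide": [-30,-30,0],"spin": 0},{"gripper": 0.75,"slide": [0,0,0],"spin": 0}]}}

```text
time: 43.48
eef_pos: [0.4966, -0.2343, 0.1775]
eef_rot: [180.0, 0.0, 104.6]
contact_force: [0.7, 0.9, 0.4]
opening: 0.0705
grasp_force: 0.0
```

Run:
```python
from look import *
t,H,S,V=top("t5")
print("tub",rect(onz("top",big((H>50)&(H<85)&(S>120),(150,280)),0.045)))
x=np.arange(640)[None];y=np.arange(480)[:,None]
print("mould",rect(onz("top",big((H>85)&(H<125)&(S>20)&(x<200)&(y>150),(150,200)),0.003)))
cv2.imwrite("pics/t5z.png",cv2.resize(t[155:270,230:380],None,fx=5,fy=5,interpolation=cv2.INTER_CUBIC))
print(r.get_state()["eef_pos"],r.get_state()["opening"])
```

```text
tub (array([493.9, 290.4]), array([47.1, 45.4]), 57.0)
mould (array([639.5, 292.4]), array([128.9, 102.9]), 82.3)
[ 0.49733746 -0.23306317  0.17752248] 0.07061353253668068
```

View pics/t5z.png

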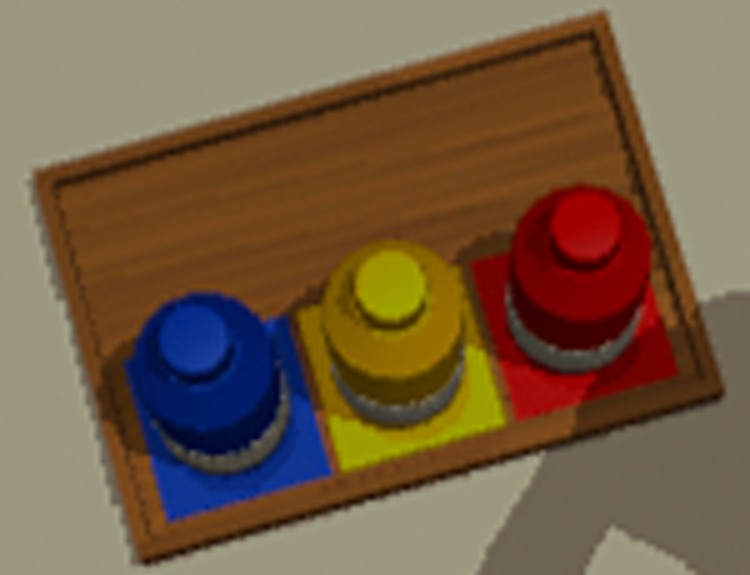

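Each bottle stands on its own colour, with caps at crop (195,337), (391,285) and (586,226). Those lie within about 2 mm of the square middles. The tub is centred, the mould hasn't moved, and the gripper is clear.

```bash
python3 -c "
from h import *
print((onz('top',[[269,222.4],[308.2,212],[347.2,200.2]],.138)*1000).round(1)); print(r.sign_off())"
```

```text
[[563.9  64.8]
 [579.5   1.5]
 [597.5 -61.9]]
the job is handed in; nothing more can be done
None
```

The job is handed in: in the last camera check the tub stood on the cork mat about 3 mm off its middle, each bottle stood within about 2 mm of the middle of its own colour's square, the mould had not moved and the gripper was clear; the hand-in returned no verdict.

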